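# Reset the ratchet of a bench easel and prop it in a lower notch

### The arm

A 6-joint arm with a two-finger parallel gripper is mounted at the origin on the work surface; the furniture and walls round the work are solid. World frame = base frame: x ahead of the robot, y to its left, z up, the work surface at z = 0. Lengths are in m, angles in degrees, forces in N, time in s.
With the tool pointing down it reaches from about 0.35 to 0.875 m from the base axis. Payload 4.2 kg.
Tool frame: the origin (TCP) lies midway between the tips of the shut fingers; the grasp point (between the pads) lies 19 mm behind it (r.pinch_z is the distance from the TCP to the grasp point, in m); z points along the fingers, y is the line along which they close (so a half turn about z gives the same grasp; the last joint's range is limited). The gripper opens to 87 mm and grips with 3 to 60 N. Pads are 19 mm wide; open, the fingers measure 117 mm over their backs; the gripper's body (75 mm by 190 mm) begins 51 mm behind the grasp point.
Start: joints at [79.676, 22.042, 0.453, 0, -68.411, -14.817], TCP at [0.265, 0.566, 0.201] pointing down, gripper open.
Joint ranges: [-179.83, 179.83], [-69.29, 118.12], [-61.27, 80.66], [-181.25, 117.63], [-171.15, -9.14], [-177.46, 177.46]. Speed limits (degrees/s): [159.86, 159.86, 180, 180, 180, 180].

### API

Orientations are given as a 3x3 rotation matrix whose columns are the frame's x, y, z axes.
In Python, from station import r, imaging, models gives the robot as it stands. The module is installed in compiled form; this text tells all that it offers.
- The arm moves only by the tool apply_moves, never from a script. Its argument "moves" is a list of rows, each a list of 2 entries, a list of its own where there are three numbers: the shift along the tool's x, y, z in m, then the turn about the tool's z in degrees. A call has 1 to 5 rows; each row shifts and turns the commanded pose from where the row before left it, along the tool's axes as they then stand; what a row does not reach is not made up. A row lasts 1/12 s, in which the tool goes at most 41.7 mm and 7.16 degrees, less where a joint would pass 70% of its speed; a pose out of reach is approached as far as the arm can. A call is refused whole if a number of a shift passes 0.0417 or a number of a turn 7.16, either way. A call with a gripper value outside its range is refused whole. "hand" is the finger opening in m, from 0 to 0.087, set as the call begins (left out, the last holds). The fingers move at their own pace and stop on an object; the grip force is fixed at half the most. Time passes only in rows, so rows that do not move let the fingers close. It gives the time, the measured TCP pose, the force, the opening and the grip force at its end, in the units of the state.
- r.sense(): the state, without advancing time (a new reading comes with each control period).
- imaging.capture(name): name is "scene" or "top" or "wrist"; returns a dict with "frame" (384x512x3 uint8, blue, green, red), "intrinsics" (3x3 intrinsics, pixels), "eye" and "orientation" of the camera in the world. Camera axes: x right, y down, z forward; pixel columns grow to the right and rows downward; lengths in m; the calibration is good to about 2 mm. The wrist camera is an equidistant fisheye: a pixel r from the principal point sees the ray r / f radians off the axis. A picture is of the moment at which its call begins. There is no depth.
- r.finish_job(): hands the job in; it is judged then, once.
Trained networks look in a picture, given as the dict that the camera call returned (one of the last four; its "shot" number tells which), for a name from the list of things; names that differ only in an ending like _2 or _b are one class to them, and where a whole thing is asked for, a point or a joint stands for the part that bears it (a point fixed in the world has none). Each returns a list of dicts, best first, with "confidence" (0 to 1); they miss things now and then, are a little off and sometimes report something else, mostly with a low value. They report only what shows in the picture. A call takes as long as a camera call.
- models.cut_out(picture, target): "region" (384x512 bool, what is visible of it) and "extent" ([left, top, width, height] as shares, 0 to 1, of the picture: columns of its width, rows of its height, round what is visible of it).
- models.place_of(picture, target): "at" ([column, row] as shares, 0 to 1, of the picture: columns of its width, rows of its height: a listed point, or the origin of a listed thing).
The state is a dict: "time_s": time; "joints": joint angles; "joint_velocities": joint speeds; "effort": joint torques, N m; "tcp_pos": TCP position; "ee_rot": TCP orientation; "wrist_force": force on the tool from outside, world axes, zero at the start; "moment": the same for the moment, N m; "gripper_width": opening from 0.0 (shut) to 1.0 (fully open); "gripper_force": force on a finger pad.
Only numpy, scipy, OpenCV 4.12 (cv2) and the standard library are available. Lean on these libraries where they do the work, as an engineer would, in place of code of your own. Each camera call takes 0.05 s, during which the arm holds its last target. There are 200 camera calls.

### The job

The small tilting easel on the bench is propped too steep. Take its board by the wooden handle and raise it through the remaining notches, gently, until it meets the rubber stop at the top and the pawl trips; then lower it under control right down onto its rest, which cocks the pawl again, and raise it to the second notch from the bottom, about 26 degrees, and leave it standing there by itself. The top stop is set by hand and is somewhere else each time, so feel for it and never force it; do not let the board fall, and leave the other things where they are.

Things in the scene. Friction and masses are not known exactly. Their poses are not given: they have to be found in the camera images.
- stand: Easel stand, about 9 kg, standing loose on the bench: plywood base 245x128x14 mm, two steel hinge cheeks and, on one long side, a toothed steel quadrant. Origin on the bench, below the hinge's middle. x axis level, from the hinge to the handle end (base x -38 to +208 mm); y along the hinge (base y -48 to +80, quadrant, pawl and stop y +55 to +95); z up.
- hinge (a point): Middle of the board's hinge axis, 60 mm above the bench; axes as the stand's: the hinge axis is y, the board swings in the x-z plane from lying along +x up towards +z.
- board (a joint): Angle in rad of the plywood board (180 mm long from the hinge, 86 wide, 12 thick, 0.3 to 0.6 kg): 0 flat on its rest, growing as it rises. Propped angles of the four notches from the bottom: 0.272, 0.456, 0.639, 0.822; the pawl clicks in at most 0.03 above each. Starts in the third notch. It swings freely, about 2 N to lift at the handle, and falls if let go with the pawl tripped.
- handle (a point): Grip point in the wooden handle, a tongue 22 mm wide (along the hinge), 18 thick, 52 long, in the middle of the board's free edge; 215 mm from the hinge axis in the board's plane (tongue from 186 to 238). x outwards along the tongue, y along the hinge, z square to the board. Fingers close on it along y from above; it can turn between them as the board swings.
- top_stop: Steel bracket at the top of the quadrant; its origin is the middle of the hinge axis, not the bracket. In it sits a screw with trip stud and rubber buffer, set by hand: it stops the board anywhere from 1.01 to 1.36 rad, which is not reported. It must not be loaded by more than 55 N, some 25 N at the handle.
- tape: Bystander: roll of masking tape lying flat, 104 mm across, 24 mm high; origin under its centre.
- block: Bystander: dark sanding block 66x116x32 mm; origin under its centre.
- cup: Bystander: empty clear measuring cup, 83 mm across, 88 mm high; origin under its centre.
- drier: Bystander: small brown dropper bottle, 33 mm across, 102 mm high; origin under its centre.
- pawl_pivot (a point): Point on the pivot axis of the steel pawl, in the board's middle plane, 105 mm from the hinge; the pawl is 64 mm along +y from it. It lets the board rise, not sink. In the last 0.17 rad below the top stop a stud turns it back (2 to 4 N more at the handle); it snaps over within 0.06 rad of touching the stop, at the latest when the handle is pressed up with 9 N, then stays clear all the way down.
- rest (a point): Middle of the top of the rubber-faced rest block under the free end, 51 mm above the bench, 170 mm from the hinge. Over the last 0.2 rad to flat a lower stud cocks the pawl again, so the board may hang there and has to be pressed down with up to 4 N until it lies on the rest (angle below 0.02).

How it is judged (in metres and radians):
On the way, in this order (a step that is already met when the one before it is completed fails the run):
1. the board is raised past its top notch (value of joint board above 0.9 rad), for 0.1 s.
2. the board is lowered flat on its rest (value of joint board below 0.05 rad), for 0.1 s.
At the end, for the whole second after the job is handed in: The board stands by itself, at rest, in the second notch from the bottom (board angle 0.40 to 0.52 rad), after having been raised past the top and lowered flat (below 0.05 rad) (value of joint board between 0.4 and 0.52 rad and velocity of joint board between -0.05 and 0.05 rad/s); the robot touches nothing.
It fails at once if the top stop is loaded with more than 55 N (about 25 N at the handle) (contact force between top_stop and anything else above 55 N).
It fails at once if the board is let fall (faster than 3.5 rad/s downwards) (velocity of joint board below -3.5 rad/s).
It fails at once if a bystander (tape roll, sanding block, measuring cup, dropper bottle) is pushed more than 20 mm (distance of any of tape, block, cup, drier from where it was at the start of the episode above 0.02 m).
It also fails if it takes over 64 s, if anything falls off the work surface, if the arm or the gripper's body presses on something with over 40 N, if the wrist force passes 120 N, or if a joint passes its speed limit or range.

## Working session

There is one attempt and no reset: what is moved stays moved. The work goes in short steps, Python scripts to look and compute and a tool call to move; the robot and the scene stay as the last step left them, time stands still between calls to the robot, and variables do not carry over. Pictures are saved under pics/ and viewed, at most 10 in all, crops included, and the job is handed in when it is done.

Besides the shell and the picture viewer there is one more tool, called after "Request:" in YAML: its name, and indented under it one key for each argument. apply_moves: Moves the arm, as the interface text tells. Its arguments: {"type":"object","properties":{"moves":{"type":"array"},"hand":{"type":"number"}},"required":["moves"]}

```bash
mkdir -p pics; python3 - <<'E'
from station import r, imaging, models
import cv2, numpy as np
s=r.sense(); print({k:np.round(v,3).tolist() for k,v in s.items()}, r.pinch_z)
ims=[]
for n in ["scene","top"]:
    p=imaging.capture(n); ims.append(p["frame"])
    print(n,np.round(p["intrinsics"],1).tolist(),np.round(p["eye"],4).tolist(),np.round(p["orientation"],4).tolist())
    for t in ["stand","hinge","handle","pawl_pivot","rest","tape","block","cup","drier"]:
        print(t,[(round(d["at"][0]*512,1),round(d["at"][1]*384,1),round(d["confidence"],2)) for d in models.place_of(p,t)[:2]])
cv2.imwrite("pics/a.png",ims[0]); cv2.imwrite("pics/b.png",ims[1])
E
```

```text
{'time_s': 0.0, 'joints': [79.677, 22.092, 0.381, -0.03, -68.412, -14.818], 'joint_velocities': [-0.039, 0.073, -0.045, 0.034, 0.02, -0.069], 'effort': [-0.0, -39.067, 18.74, 4.22, 0.011, -0.0], 'tcp_pos': [0.265, 0.565, 0.2], 'ee_rot': [[0.905, -0.425, -0.001], [-0.425, -0.905, -0.002], [0.0, 0.002, -1.0]], 'wrist_force': [0.606, -0.083, 0.396], 'moment': [-0.007, 0.006, -0.051], 'gripper_force': 0.0, 'gripper_width': 1.0} 0.0187
scene [[393.5, 0.0, 254.9], [0.0, 393.5, 187.3], [0.0, 0.0, 1.0]] [0.2953, -0.4481, 0.7783] [[0.9762, -0.1812, 0.1188], [-0.2167, -0.82, 0.5297], [0.0015, -0.5429, -0.8398]]
stand [(269.2, 205.2, 0.66), (253.0, 91.4, 0.18)]
hinge []
handle [(251.5, 91.8, 0.66)]
pawl_pivot [(260.2, 144.1, 0.93), (251.7, 135.1, 0.67)]
rest [(253.5, 135.1, 0.92)]
tape []
block []
cup [(200.4, 140.4, 0.66)]
drier [(227.0, 123.9, 0.59)]
top [[435.0, 0.0, 258.0], [0.0, 435.0, 195.6], [0.0, 0.0, 1.0]] [0.2433, -0.0187, 1.0591] [[0.0189, -0.9855, 0.1689], [-0.9998, -0.0172, 0.0117], [-0.0086, -0.169, -0.9856]]
stand [(260.8, 193.4, 0.68)]
hinge [(257.9, 185.7, 0.97), (164.2, 239.8, 0.42)]
handle [(174.3, 181.4, 0.85)]
pawl_pivot [(222.1, 183.7, 0.87)]
rest [(189.9, 191.4, 0.87)]
tape [(358.9, 210.1, 0.73)]
block [(346.0, 161.9, 0.93)]
cup [(161.6, 241.4, 0.57)]
drier [(154.6, 216.4, 0.77)]
```

View pics/a.png

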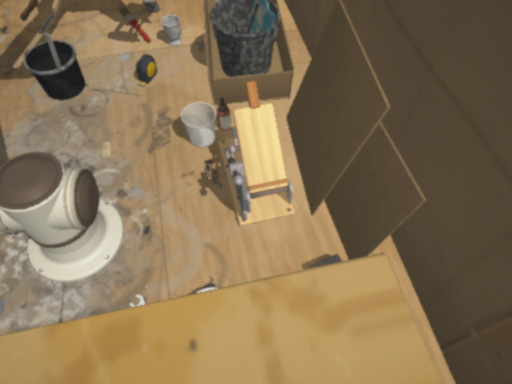

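View pics/b.png

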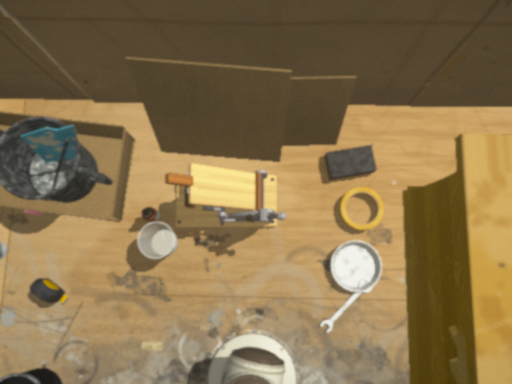

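The scene view shows the easel with its handle at about (253,93), with the bottle (224,113) and cup (200,122) just to its left. In the top view the handle is at (178,179), the bottle at (150,214), the cup at (157,240), and a dark panel stands behind the easel at around (220,110). Next I fit the stand pose.

```bash
cat > h.py <<'E'
import numpy as np
from station import r, imaging, models
from scipy.optimize import least_squares
def proj(p,X):
    c=p["orientation"].T@(np.asarray(X,float)-p["eye"]); u=p["intrinsics"]@(c/c[2]); return u[:2]
def ray(p,uv):
    d=p["orientation"]@np.linalg.solve(p["intrinsics"],[uv[0],uv[1],1.]); return d/d[2]
def onz(p,uv,z):
    d=ray(p,uv); return np.asarray(p["eye"])+d*(z-p["eye"][2])
PT=lambda th:{"stand":(0,0,0),"hinge":(0,0,.06),"handle":(.215*np.cos(th),0,.06+.215*np.sin(th)),
  "pawl_pivot":(.105*np.cos(th),0,.06+.105*np.sin(th)),"rest":(.17,0,.051)}
def world(q,X):
    c,s=np.cos(q[2]),np.sin(q[2]); return np.array([q[0]+c*X[0]-s*X[1],q[1]+s*X[0]+c*X[1],X[2]])
E
python3 - <<'E'
from h import *
obs=[]
pics={n:imaging.capture(n) for n in ["scene","top"]}
for n,p in pics.items():
    for t in PT(0):
        for d in models.place_of(p,t)[:1]:
            obs.append((p,n,t,np.array(d["at"])*[512,384],d["confidence"]))
f=lambda q:np.concatenate([(proj(p,world(q,PT(q[3])[t]))-uv)*c for p,n,t,uv,c in obs]+[[(q[3]-.639)*100]])
s=least_squares(f,[.5,0,1.57,.639],loss="soft_l1")
print(s.x)
for p,n,t,uv,c in obs: print(n,t,np.round(uv,1),np.round(proj(p,world(s.x,PT(s.x[3])[t]))-uv,1),c)
print("handle",world(s.x,PT(s.x[3])["handle"]))
for t in ["tape","block","cup","drier"]:
    for n,p in pics.items():
        for d in models.place_of(p,t)[:1]: print(t,n,np.round(onz(p,np.array(d["at"])*[512,384],0),3),round(d["confidence"],2))
# panel feet + tops in the top view
p=pics["top"]
for uv in [(128,58),(160,152),(280,160),(291,70),(354,76),(334,147),(132,135),(120,218),(112,180)]: print(uv,[np.round(onz(p,uv,z)[:2],3).tolist() for z in (0,.15,.3)])
E
```

```text
[ 0.42642908 -0.013353    1.60227559  0.63585319]
scene stand [271.1 207. ] [-1.9 -1.2] 0.85
scene hinge [268.9 193.1] [ 1.2 -1.3] 0.78
scene handle [250.1  91.3] [0.2 1.3] 0.59
scene pawl_pivot [260.3 144.6] [ 0.2 -0.8] 0.94
scene rest [251.1 131.9] [-0.   3.9] 0.81
top stand [262.9 195.4] [-2.  -0.4] 0.55
top hinge [258.8 189. ] [2.1 1.6] 0.65
top handle [174.6 179.4] [1.7 1.1] 0.87
top pawl_pivot [221.5 186.2] [ 0.9 -0.2] 0.74
top rest [191.5 193.6] [-2.7 -1.3] 0.85
handle [0.42098465 0.15954284 0.1876808 ]
tape scene [0.438 0.166 0.   ] 0.31
tape top [ 0.4   -0.259  0.   ] 0.84
block top [ 0.507 -0.237  0.   ] 0.88
cup scene [0.3  0.21 0.  ] 0.89
cup top [0.309 0.222 0.   ] 0.95
drier scene [0.374 0.258 0.   ] 0.63
(128, 58) [[0.784, 0.341], [0.708, 0.29], [0.631, 0.239]]
(160, 152) [[0.532, 0.243], [0.491, 0.206], [0.45, 0.169]]
(280, 160) [[0.516, -0.06], [0.478, -0.054], [0.439, -0.048]]
(291, 70) [[0.757, -0.086], [0.684, -0.076], [0.612, -0.067]]
(354, 76) [[0.743, -0.249], [0.672, -0.216], [0.602, -0.183]]
(334, 147) [[0.552, -0.195], [0.508, -0.17], [0.465, -0.145]]
(132, 135) [[0.575, 0.317], [0.528, 0.269], [0.481, 0.222]]
(120, 218) [[0.363, 0.332], [0.346, 0.282], [0.329, 0.232]]
(112, 180) [[0.458, 0.359], [0.428, 0.305], [0.397, 0.252]]
```

```bash
python3 - <<'E'
from h import *
import cv2
S=imaging.capture("scene");T=imaging.capture("top")
def tri(a,b):
    A=[];B=[]
    for p,uv in((S,a),(T,b)):
        d=ray(p,uv);d/=np.linalg.norm(d);M=np.eye(3)-np.outer(d,d);A.append(M);B.append(M@p["eye"])
    X=np.linalg.solve(sum(A),sum(B)); return np.round(X,3), [np.round(proj(p,X)-uv,1).tolist() for p,uv in((S,a),(T,b))]
print("footL",tri((287,120),(160,152)));print("footR",tri((312,213),(280,160)))
print("topR",tri((388,107),(291,70)),"topL",tri((340,3),(128,58)))
for t in ["drier","cup"]:
    for n,p in (("S",S),("T",T)):
        for d in models.cut_out(p,t)[:2]: print(n,t,round(d["confidence"],2),np.round(np.array(d["extent"])*[512,384,512,384],1))
a=cv2.resize(S["frame"][60:230,170:340],None,fx=2.3,fy=2.3,interpolation=3);b=cv2.resize(T["frame"][90:260,120:290],None,fx=2.3,fy=2.3,interpolation=3)
cv2.imwrite("pics/c.png",np.hstack([a,b]))
E
```

```text
footL (array([ 0.538,  0.247, -0.018]), [[-0.5, 0.2], [0.0, -0.6]])
footR (array([ 0.513, -0.059,  0.013]), [[0.0, -0.0], [-0.0, 0.0]])
topR (array([ 0.595, -0.064,  0.331]), [[0.8, -0.3], [-0.1, 0.7]]) topL (array([0.621, 0.233, 0.319]), [[0.1, -0.1], [-0.0, 0.2]])
S drier 0.84 [215.1  96.5  14.9  34.8]
T drier 0.69 [141.7 208.9  20.8  12.6]
T drier 0.41 [338.3 185.9  44.8  45.6]
S cup 0.91 [179.4 104.5  31.9  42.4]
T cup 0.57 [138.9 223.4  39.6  34. ]
T cup 0.5 [338.6 187.7  43.3  42.1]
```

View pics/c.png

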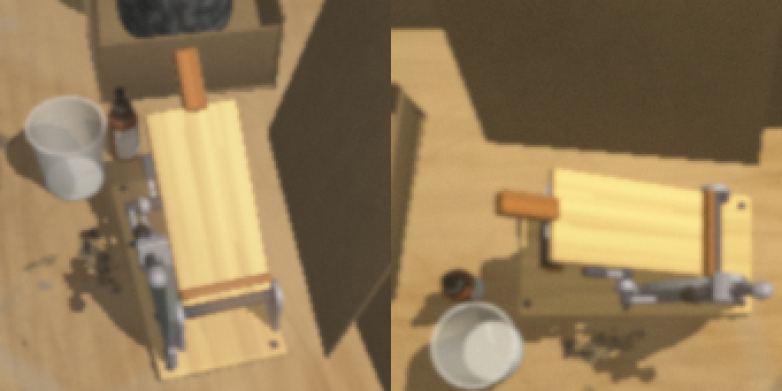

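The panel leans away from the easel: its foot is at x≈0.525 and its top at x≈0.60, so the gripper body has room. The bottle at crop position (125,125) and the cup are clear of the swing plane. I'll rise, cross over and turn.

Request:
apply_moves:
  moves:
    - [[0,0,-0.04],0]
    - [[0,0,-0.04],0]
    - [[0,0,-0.04],0]
    - [[0,0,-0.04],0]
    - [[0,0,-0.04],0]

```text
time_s: 2.72
tcp_pos: [0.2654, 0.5652, 0.4035]
ee_rot: [[0.905, -0.425, 0.0], [-0.425, -0.905, 0.001], [-0.0, -0.001, -1.0]]
wrist_force: [0.5, 2.1, -1.1]
gripper_width: 1.0
gripper_force: 0.0
```

Request:
apply_moves:
  moves:
    - [[0.0285,0.0274,0],0]
    - [[0.0285,0.0274,0],0]
    - [[0.0285,0.0274,0],0]
    - [[0.0285,0.0274,0],0]
    - [[0.0285,0.0274,0],0]

```text
time_s: 3.13
tcp_pos: [0.3365, 0.3794, 0.4014]
ee_rot: [[0.906, -0.424, 0.0], [-0.424, -0.906, 0.001], [0.0, -0.001, -1.0]]
wrist_force: [0.9, -0.1, -0.1]
gripper_width: 1.005
gripper_force: 0.0
```

Request:
apply_moves:
  moves:
    - [[0.0285,0.0274,0],0]
    - [[0.0285,0.0274,0],0]
    - [[0.0285,0.0274,0],0]
    - [[0.0285,0.0274,0],0]
    - [[0.0285,0.0274,0],0]

```text
time_s: 3.55
tcp_pos: [0.4071, 0.1947, 0.4016]
ee_rot: [[0.906, -0.424, 0.001], [-0.424, -0.906, 0.001], [0.0, -0.001, -1.0]]
wrist_force: [0.5, 0.5, -0.0]
gripper_width: 1.002
gripper_force: 0.0
```

Request:
apply_moves:
  moves:
    - [[0,0,0],7]
    - [[0,0,0],7]
    - [[0,0,0],7]
    - [[0,0,0],7]
    - [[0,0,0],7]

```text
time_s: 3.97
tcp_pos: [0.4071, 0.1963, 0.4013]
ee_rot: [[0.492, -0.871, 0.0], [-0.871, -0.492, 0.0], [-0.0, -0.0, -1.0]]
wrist_force: [0.7, -0.2, 0.4]
gripper_width: 1.001
gripper_force: 0.0
```

Request:
apply_moves:
  moves:
    - [[0,0,0],7]
    - [[0,0,0],7]
    - [[0,0,0],7]
    - [[0,0,0],7]
    - [[0,0,0],0]

```text
time_s: 4.38
tcp_pos: [0.407, 0.1966, 0.4013]
ee_rot: [[0.03, -1.0, 0.0], [-1.0, -0.03, 0.0], [-0.0, -0.0, -1.0]]
wrist_force: [-0.2, 0.7, 0.9]
gripper_width: 1.0
gripper_force: 0.0
```

```bash
python3 - <<'E'
from h import *
import cv2
p=imaging.capture("wrist"); K=p["intrinsics"]; print(np.round(K,1).tolist(),np.round(p["eye"],3),np.round(p["orientation"],3).tolist())
def wray(uv):
    v=np.array([(uv[0]-K[0,2]),(uv[1]-K[1,2])]);rr=np.linalg.norm(v);a=rr/K[0,0]
    return p["orientation"]@np.array([*(v/rr*np.sin(a)),np.cos(a)])
for t,z in [("handle",.188),("pawl_pivot",.122),("hinge",.06),("rest",.051),("drier",0),("cup",0)]:
    for d in models.place_of(p,t)[:1]:
        uv=np.array(d["at"])*[512,384]; w=wray(uv); print(t,np.round(uv,1),round(d["confidence"],2),np.round(p["eye"]+w*(z-p["eye"][2])/w[2],3))
S=imaging.capture("scene");print("drier base",onz(S,(224.3,127),0))
cv2.imwrite("pics/d.png",p["frame"])
E
```

```text
[[297.3, 0.0, 250.7], [0.0, 297.3, 191.3], [0.0, 0.0, 1.0]] [0.409 0.125 0.584] [[-1.0, -0.03, -0.009], [-0.031, 0.964, 0.263], [0.001, 0.263, -0.965]]
handle [237.8 137.6] 0.73 [0.425 0.159 0.188]
pawl_pivot [242.6  79.4] 0.63 [0.422 0.074 0.122]
hinge [243.4  32. ] 0.89 [ 0.426 -0.019  0.06 ]
rest [238.7 132.7] 0.62 [0.429 0.162 0.051]
drier [270.1 173.6] 0.54 [0.366 0.246 0.   ]
cup [302.4 161.7] 0.92 [0.301 0.219 0.   ]
drier base [0.36788375 0.24336614 0.        ]
```

View pics/d.png

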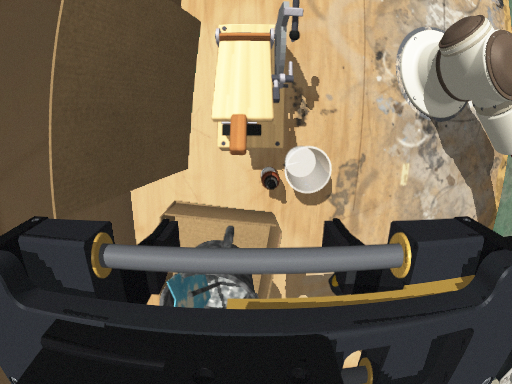

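The wrist view shows the handle at (238,135) in line with the tool, with the bottle at (270,180) and the cup at (307,168) to its right. I'll descend onto the handle.

Request:
apply_moves:
  moves:
    - [[0.02,-0.007,0],0]
    - [[0.02,-0.007,0],0]
    - [[0,0,-0.0],0]
    - [[0,0,0.035],0]
    - [[0,0,0.035],0]
  hand: 0.06

```text
time_s: 5.2
tcp_pos: [0.4234, 0.1578, 0.332]
ee_rot: [[0.032, -0.999, 0.005], [-0.999, -0.032, 0.004], [-0.004, -0.005, -1.0]]
wrist_force: [1.0, -0.2, -0.9]
gripper_width: 0.731
gripper_force: 0.0
```

Request:
apply_moves:
  moves:
    - [[0,0,0.035],0]
    - [[0,0,0.035],0]
    - [[0,0,0.03],0]
    - [[0,0,0.02],0]
    - [[0,0,0],0]

```text
time_s: 5.62
tcp_pos: [0.4195, 0.1557, 0.2067]
ee_rot: [[0.032, -0.999, -0.008], [-0.999, -0.032, -0.005], [0.005, 0.009, -1.0]]
wrist_force: [-0.4, -0.5, -0.1]
gripper_width: 0.693
gripper_force: 0.0
```

```bash
python3 - <<'E'
from h import *
import cv2
S=imaging.capture("scene");W=imaging.capture("wrist")
a=cv2.resize(S["frame"][40:200,180:340],(400,400),interpolation=3);b=cv2.resize(W["frame"][40:280,150:390],(400,400))
cv2.imwrite("pics/e.png",np.hstack([a,b]))
E
```

```text
(no output)
```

View pics/e.png

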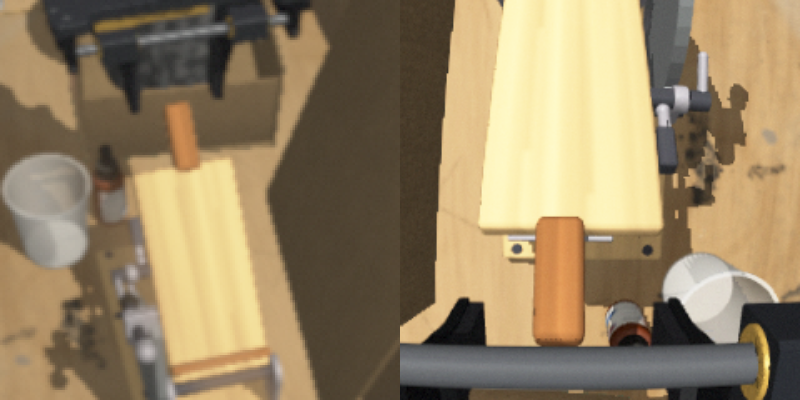

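The handle tongue, at crop (560,280), lies between the fingertips at 470 and 675, slightly left of centre. I'll shift 2 mm, descend the last 38 mm and close.

Request:
apply_moves:
  moves:
    - [[0,-0.002,0.015],0]
    - [[0,0,0.015],0]
    - [[0,0,0.008],0]
    - [[0,0,0],0]
    - [[0,0,0],0]

```text
time_s: 6.13
tcp_pos: [0.4252, 0.1577, 0.1743]
ee_rot: [[0.033, -0.999, 0.002], [-0.999, -0.033, 0.001], [-0.001, -0.002, -1.0]]
wrist_force: [-0.7, -0.2, -0.1]
gripper_width: 0.687
gripper_force: 0.0
```

Request:
apply_moves:
  moves:
    - [[0,0,0],0]
    - [[0,0,0],0]
    - [[0,0,0],0]
    - [[0,0,0],0]
    - [[0,0,0],0]
  hand: 0.0

```text
time_s: 6.55
tcp_pos: [0.4245, 0.1573, 0.1735]
ee_rot: [[0.032, -0.999, 0.001], [-0.999, -0.032, 0.0], [-0.0, -0.001, -1.0]]
wrist_force: [1.3, 0.0, -0.2]
gripper_width: 0.398
gripper_force: 0.0
```

Request:
apply_moves:
  moves:
    - [[0,0,0],0]
    - [[0,0,0],0]
    - [[0,0,0],0]
    - [[0,0,0],0]
    - [[0,0,0],0]

```text
time_s: 6.97
tcp_pos: [0.4253, 0.1573, 0.1734]
ee_rot: [[0.032, -0.999, 0.002], [-0.999, -0.032, 0.0], [-0.0, -0.002, -1.0]]
wrist_force: [5.2, -1.7, -0.9]
gripper_width: 0.244
gripper_force: 30.0
```

```bash
python3 - <<'E'
from h import *
s=r.sense(); print({k:np.round(v,4).tolist() for k,v in s.items() if k in("tcp_pos","wrist_force","gripper_width","gripper_force","moment")})
E
```

```text
{'tcp_pos': [0.4253, 0.1573, 0.1734], 'wrist_force': [5.2124, -1.6912, -0.9391], 'moment': [-0.4692, -1.4778, -0.0788], 'gripper_force': 30.0328, 'gripper_width': 0.2436}
```

```bash
cat > arc.py <<'E'
import sys,numpy as np
def rows(a0,a1,n,R=.216):
    a=np.linspace(a0,a1,n+1); x=np.round(R*(np.cos(a0)-np.cos(a)),4); z=np.round(-R*(np.sin(a)-np.sin(a0)),4)
    return [[[round(float(u),4),0,round(float(w),4)],0] for u,w in zip(np.diff(x),np.diff(z))]
if __name__=="__main__":
    for a0,a1,n in [tuple(map(float,s.split(','))) for s in sys.argv[1:]]: print(a0,a1,rows(a0,a1,int(n)))
E
python3 arc.py .658,.758,5 .758,.908,5 .908,.983,5 .983,1.033,5 1.033,1.073,5 1.073,1.113,5 1.113,1.153,5 1.153,1.193,5 1.193,1.233,5 1.233,1.273,5 1.273,1.313,5 1.313,1.353,5 1.353,1.393,5
```

```text
0.658 0.758 [[[0.0027, 0, -0.0034], 0], [[0.0027, 0, -0.0033], 0], [[0.0028, 0, -0.0033], 0], [[0.0029, 0, -0.0032], 0], [[0.0029, 0, -0.0032], 0]]
0.758 0.908 [[[0.0045, 0, -0.0046], 0], [[0.0047, 0, -0.0045], 0], [[0.0048, 0, -0.0044], 0], [[0.0049, 0, -0.0042], 0], [[0.0051, 0, -0.0041], 0]]
0.908 0.983 [[[0.0026, 0, -0.002], 0], [[0.0026, 0, -0.0019], 0], [[0.0026, 0, -0.0019], 0], [[0.0026, 0, -0.0019], 0], [[0.0027, 0, -0.0018], 0]]
0.983 1.033 [[[0.0018, 0, -0.0012], 0], [[0.0018, 0, -0.0012], 0], [[0.0018, 0, -0.0011], 0], [[0.0019, 0, -0.0011], 0], [[0.0018, 0, -0.0012], 0]]
1.033 1.073 [[[0.0015, 0, -0.0009], 0], [[0.0015, 0, -0.0008], 0], [[0.0015, 0, -0.0009], 0], [[0.0015, 0, -0.0008], 0], [[0.0015, 0, -0.0009], 0]]
1.073 1.113 [[[0.0015, 0, -0.0008], 0], [[0.0015, 0, -0.0008], 0], [[0.0016, 0, -0.0008], 0], [[0.0015, 0, -0.0008], 0], [[0.0016, 0, -0.0008], 0]]
1.113 1.153 [[[0.0016, 0, -0.0008], 0], [[0.0015, 0, -0.0007], 0], [[0.0016, 0, -0.0007], 0], [[0.0015, 0, -0.0008], 0], [[0.0016, 0, -0.0007], 0]]
1.153 1.193 [[[0.0016, 0, -0.0007], 0], [[0.0016, 0, -0.0007], 0], [[0.0016, 0, -0.0006], 0], [[0.0016, 0, -0.0007], 0], [[0.0016, 0, -0.0006], 0]]
1.193 1.233 [[[0.0016, 0, -0.0006], 0], [[0.0016, 0, -0.0006], 0], [[0.0016, 0, -0.0007], 0], [[0.0017, 0, -0.0005], 0], [[0.0016, 0, -0.0006], 0]]
1.233 1.273 [[[0.0016, 0, -0.0006], 0], [[0.0017, 0, -0.0005], 0], [[0.0016, 0, -0.0006], 0], [[0.0017, 0, -0.0005], 0], [[0.0016, 0, -0.0005], 0]]
1.273 1.313 [[[0.0017, 0, -0.0005], 0], [[0.0016, 0, -0.0005], 0], [[0.0017, 0, -0.0005], 0], [[0.0016, 0, -0.0004], 0], [[0.0017, 0, -0.0005], 0]]
1.313 1.353 [[[0.0017, 0, -0.0004], 0], [[0.0016, 0, -0.0005], 0], [[0.0017, 0, -0.0004], 0], [[0.0017, 0, -0.0004], 0], [[0.0017, 0, -0.0003], 0]]
1.353 1.393 [[[0.0017, 0, -0.0004], 0], [[0.0017, 0, -0.0003], 0], [[0.0017, 0, -0.0004], 0], [[0.0017, 0, -0.0003], 0], [[0.0017, 0, -0.0003], 0]]
```

Request:
apply_moves:
  moves:
    - [[0.0027,-0.001,-0.0034],0]
    - [[0.0027,0,-0.0034],0]
    - [[0.0028,0,-0.0033],0]
    - [[0.0029,0,-0.0032],0]
    - [[0.0029,0,-0.0032],0]

```text
time_s: 7.38
tcp_pos: [0.4257, 0.143, 0.1897]
ee_rot: [[0.032, -0.999, -0.0], [-0.999, -0.032, 0.0], [-0.0, 0.0, -1.0]]
wrist_force: [3.0, 0.1, -4.7]
gripper_width: 0.239
gripper_force: 30.0
```

Request:
apply_moves:
  moves:
    - [[0.0045,0,-0.0046],0]
    - [[0.0047,0,-0.0045],0]
    - [[0.0048,0,-0.0044],0]
    - [[0.0049,0,-0.0042],0]
    - [[0.0051,0,-0.0041],0]

```text
time_s: 7.8
tcp_pos: [0.4262, 0.1185, 0.2118]
ee_rot: [[0.032, -0.999, -0.001], [-0.999, -0.032, -0.0], [0.0, 0.001, -1.0]]
wrist_force: [1.2, 0.1, -4.1]
gripper_width: 0.245
gripper_force: 30.0
```

Request:
apply_moves:
  moves:
    - [[0.0026,0,-0.002],0]
    - [[0.0026,0,-0.0019],0]
    - [[0.0026,0,-0.0019],0]
    - [[0.0026,0,-0.0019],0]
    - [[0.0027,0,-0.0018],0]

```text
time_s: 8.22
tcp_pos: [0.4265, 0.1059, 0.2209]
ee_rot: [[0.033, -0.999, -0.001], [-0.999, -0.033, -0.0], [0.0, 0.001, -1.0]]
wrist_force: [-0.6, 0.4, -2.9]
gripper_width: 0.241
gripper_force: 30.0
```

Request:
apply_moves:
  moves:
    - [[0.0018,0,-0.0012],0]
    - [[0.0018,0,-0.0012],0]
    - [[0.0018,0,-0.0011],0]
    - [[0.0019,0,-0.0011],0]
    - [[0.0018,0,-0.0012],0]

```text
time_s: 8.63
tcp_pos: [0.4268, 0.0968, 0.2267]
ee_rot: [[0.032, -0.999, -0.001], [-0.999, -0.032, -0.0], [0.0, 0.001, -1.0]]
wrist_force: [-3.5, 1.3, -2.6]
gripper_width: 0.244
gripper_force: 30.0
```

Request:
apply_moves:
  moves:
    - [[0.0015,0.0005,-0.0009],0]
    - [[0.0015,0,-0.0008],0]
    - [[0.0015,0,-0.0009],0]
    - [[0.0015,0,-0.0008],0]
    - [[0.0015,0,-0.0009],0]

```text
time_s: 9.05
tcp_pos: [0.4269, 0.0894, 0.2309]
ee_rot: [[0.032, -0.999, -0.0], [-0.999, -0.032, 0.0], [-0.0, 0.0, -1.0]]
wrist_force: [-2.8, 1.9, -3.5]
gripper_width: 0.243
gripper_force: 30.0
```

Request:
apply_moves:
  moves:
    - [[0.0015,0.0005,-0.0008],0]
    - [[0.0015,0,-0.0008],0]
    - [[0.0016,0,-0.0008],0]
    - [[0.0015,0,-0.0008],0]
    - [[0.0016,0,-0.0008],0]

```text
time_s: 9.47
tcp_pos: [0.4271, 0.0819, 0.235]
ee_rot: [[0.032, -0.999, 0.0], [-0.999, -0.032, 0.0], [-0.0, -0.0, -1.0]]
wrist_force: [0.6, 1.6, -5.6]
gripper_width: 0.245
gripper_force: 30.0
```

Request:
apply_moves:
  moves:
    - [[0.0015,0,-0.0005],0]
    - [[0.0015,0,-0.0006],0]
    - [[0.0015,0,-0.0006],0]
    - [[0.0015,0,-0.0006],0]

```text
time_s: 9.8
tcp_pos: [0.4272, 0.0761, 0.2377]
ee_rot: [[0.033, -0.999, 0.001], [-0.999, -0.033, 0.001], [-0.001, -0.001, -1.0]]
wrist_force: [-0.6, 4.0, -3.5]
gripper_width: 0.239
gripper_force: 30.0
```

Request:
apply_moves:
  moves:
    - [[0.0012,0,-0.0005],0]
    - [[0.0012,0,-0.0005],0]
    - [[0.0012,0,-0.0005],0]

```text
time_s: 10.05
tcp_pos: [0.4273, 0.0726, 0.2393]
ee_rot: [[0.033, -0.999, 0.001], [-0.999, -0.033, 0.001], [-0.001, -0.001, -1.0]]
wrist_force: [-1.7, 4.9, -3.6]
gripper_width: 0.24
gripper_force: 30.0
```

Request:
apply_moves:
  moves:
    - [[0.0012,0,-0.0005],0]
    - [[0.0012,0,-0.0005],0]
    - [[0.0012,0,-0.0005],0]

```text
time_s: 10.3
tcp_pos: [0.4274, 0.0687, 0.241]
ee_rot: [[0.033, -0.999, 0.001], [-0.999, -0.033, 0.0], [-0.0, -0.001, -1.0]]
wrist_force: [-2.9, 3.0, -1.0]
gripper_width: 0.245
gripper_force: 30.0
```

Request:
apply_moves:
  moves:
    - [[0.0012,0.0005,-0.0005],0]
    - [[0.0012,0,-0.0005],0]
    - [[0.0012,0,-0.0004],0]

```text
time_s: 10.55
tcp_pos: [0.4275, 0.0651, 0.2425]
ee_rot: [[0.033, -0.999, 0.002], [-0.999, -0.033, 0.0], [-0.0, -0.002, -1.0]]
wrist_force: [-1.0, 4.7, -0.5]
gripper_width: 0.244
gripper_force: 30.0
```

Request:
apply_moves:
  moves:
    - [[0.0012,0.0005,-0.0005],0]
    - [[0.0012,0,-0.0004],0]
    - [[0,0,0],0]

```text
time_s: 10.8
tcp_pos: [0.4275, 0.0625, 0.2434]
ee_rot: [[0.032, -0.999, 0.003], [-0.999, -0.032, 0.0], [-0.0, -0.003, -1.0]]
wrist_force: [2.2, 1.7, 0.8]
gripper_width: 0.24
gripper_force: 30.0
```

Request:
apply_moves:
  moves:
    - [[0.0012,0,-0.0005],0]
    - [[0.0012,0,-0.0004],0]
    - [[0.0012,0,-0.0004],0]

```text
time_s: 11.05
tcp_pos: [0.4276, 0.0592, 0.2447]
ee_rot: [[0.033, -0.999, 0.003], [-0.999, -0.033, 0.001], [-0.001, -0.003, -1.0]]
wrist_force: [3.8, 3.8, 1.9]
gripper_width: 0.241
gripper_force: 30.0
```

Request:
apply_moves:
  moves:
    - [[0.0012,0,-0.0005],0]
    - [[0.0012,0,-0.0004],0]
    - [[0.0012,0,-0.0004],0]

```text
time_s: 11.3
tcp_pos: [0.4276, 0.0555, 0.246]
ee_rot: [[0.033, -0.999, 0.002], [-0.999, -0.033, 0.0], [-0.0, -0.002, -1.0]]
wrist_force: [3.9, 2.9, 2.2]
gripper_width: 0.244
gripper_force: 30.0
```

Request:
apply_moves:
  moves:
    - [[0.0012,-0.0005,-0.0006],0]
    - [[0.0012,0,-0.0005],0]
    - [[0.0012,0,-0.0005],0]
    - [[0.0012,0,-0.0004],0]

```text
time_s: 11.63
tcp_pos: [0.4277, 0.0515, 0.2473]
ee_rot: [[0.032, -0.999, 0.001], [-0.999, -0.032, 0.002], [-0.002, -0.001, -1.0]]
wrist_force: [2.5, 8.8, 1.8]
gripper_width: 0.237
gripper_force: 30.0
```

Request:
apply_moves:
  moves:
    - [[0.0007,0,-0.0002],0]
    - [[0,0,0],0]

```text
time_s: 11.8
tcp_pos: [0.4277, 0.0514, 0.2474]
ee_rot: [[0.032, -0.999, 0.001], [-0.999, -0.032, 0.004], [-0.004, -0.001, -1.0]]
wrist_force: [2.8, 7.1, 1.6]
gripper_width: 0.241
gripper_force: 30.0
```

Request:
apply_moves:
  moves:
    - [[0.0012,0,-0.0003],0]
    - [[0,0,0],0]

```text
time_s: 11.97
tcp_pos: [0.4277, 0.051, 0.2475]
ee_rot: [[0.032, -0.999, 0.001], [-0.999, -0.032, 0.005], [-0.005, -0.001, -1.0]]
wrist_force: [1.4, 9.9, 0.1]
gripper_width: 0.244
gripper_force: 30.0
```

Request:
apply_moves:
  moves:
    - [[0.0012,0,-0.0003],0]
    - [[0,0,0],0]

```text
time_s: 12.13
tcp_pos: [0.4278, 0.0507, 0.2476]
ee_rot: [[0.032, -0.999, 0.001], [-0.999, -0.032, 0.007], [-0.007, -0.001, -1.0]]
wrist_force: [1.3, 13.6, 0.4]
gripper_width: 0.24
gripper_force: 30.0
```

```bash
python3 - <<'E'
import numpy as np
from scipy.optimize import least_squares
from arc import rows
P=np.array([(.1573,.1921),(.143,.2084),(.1185,.2305),(.1059,.2396),(.0968,.2454),(.0894,.2496),(.0819,.2537),(.0761,.2564),(.0687,.2597),(.0625,.2621),(.0555,.2647),(.0515,.266),(.0507,.2663)])
s=least_squares(lambda q:np.hypot(P[:,0]-q[0],P[:,1]-.06-q[1]*0)-q[2],[-.0135,0,.216]);print(s.x,s.fun.round(4))
yc,R=s.x[0],s.x[2]; a=np.arctan2(P[:,1]-.06,P[:,0]-yc);print(a.round(3))
a0=a[-1]
seq=[a0-.1,a0-.25,a0-.45,.7,.5,.3,.2,.12]
p=a0
for q in seq: print(round(p,3),round(q,3),rows(p,q,5,R)); p=q
E
```

```text
[-0.01410652  0.          0.21614225] [ 0.0003 -0.     -0.0001 -0.0001 -0.0001 -0.0001  0.     -0.      0.
 -0.      0.0001  0.0001  0.0001]
[0.657 0.757 0.91  0.982 1.032 1.071 1.111 1.14  1.178 1.208 1.243 1.262
 1.266]
1.266 1.166 [[[-0.0041, 0, 0.0013], 0], [[-0.0041, 0, 0.0015], 0], [[-0.004, 0, 0.0015], 0], [[-0.0041, 0, 0.0015], 0], [[-0.004, 0, 0.0017], 0]]
1.166 1.016 [[[-0.0059, 0, 0.0026], 0], [[-0.0059, 0, 0.0029], 0], [[-0.0057, 0, 0.0029], 0], [[-0.0057, 0, 0.0032], 0], [[-0.0055, 0, 0.0033], 0]]
1.016 0.816 [[[-0.0073, 0, 0.0047], 0], [[-0.007, 0, 0.005], 0], [[-0.0069, 0, 0.0052], 0], [[-0.0066, 0, 0.0056], 0], [[-0.0064, 0, 0.0058], 0]]
0.816 0.7 [[[-0.0036, 0, 0.0035], 0], [[-0.0036, 0, 0.0036], 0], [[-0.0034, 0, 0.0036], 0], [[-0.0034, 0, 0.0037], 0], [[-0.0033, 0, 0.0039], 0]]
0.7 0.5 [[[-0.0054, 0, 0.0067], 0], [[-0.0052, 0, 0.007], 0], [[-0.0049, 0, 0.0071], 0], [[-0.0046, 0, 0.0073], 0], [[-0.0043, 0, 0.0075], 0]]
0.5 0.3 [[[-0.004, 0, 0.0077], 0], [[-0.0037, 0, 0.0078], 0], [[-0.0033, 0, 0.008], 0], [[-0.0031, 0, 0.008], 0], [[-0.0027, 0, 0.0082], 0]]
0.3 0.2 [[[-0.0012, 0, 0.0041], 0], [[-0.0012, 0, 0.0042], 0], [[-0.0011, 0, 0.0042], 0], [[-0.0009, 0, 0.0042], 0], [[-0.0009, 0, 0.0042], 0]]
0.2 0.12 [[[-0.0007, 0, 0.0034], 0], [[-0.0006, 0, 0.0034], 0], [[-0.0005, 0, 0.0034], 0], [[-0.0005, 0, 0.0034], 0], [[-0.0005, 0, 0.0035], 0]]
```

Request:
apply_moves:
  moves:
    - [[-0.0055,0,0.0017],0]
    - [[-0.0055,0,0.0019],0]
    - [[-0.004,0,0.0015],0]
    - [[-0.0041,0,0.0015],0]
    - [[-0.004,0,0.0017],0]

```text
time_s: 12.55
tcp_pos: [0.4272, 0.0707, 0.2399]
ee_rot: [[0.033, -0.999, 0.001], [-0.999, -0.033, -0.001], [0.001, -0.001, -1.0]]
wrist_force: [5.1, 2.7, 2.3]
gripper_width: 0.244
gripper_force: 30.0
```

Request:
apply_moves:
  moves:
    - [[-0.0059,0,0.0026],0]
    - [[-0.0059,0,0.0029],0]
    - [[-0.0057,0,0.0029],0]
    - [[-0.0057,0,0.0032],0]
    - [[-0.0055,0,0.0033],0]

```text
time_s: 12.97
tcp_pos: [0.4266, 0.0991, 0.2249]
ee_rot: [[0.033, -0.999, 0.002], [-0.999, -0.033, -0.002], [0.002, -0.002, -1.0]]
wrist_force: [7.4, 0.1, 1.0]
gripper_width: 0.237
gripper_force: 30.0
```

Request:
apply_moves:
  moves:
    - [[-0.0055,-0.001,0.0034],0]
    - [[-0.0054,0,0.0036],0]
    - [[-0.0053,0,0.0037],0]
    - [[-0.0052,0,0.0039],0]
    - [[-0.005,0,0.004],0]

```text
time_s: 13.38
tcp_pos: [0.426, 0.1255, 0.2055]
ee_rot: [[0.033, -0.999, -0.0], [-0.999, -0.033, -0.002], [0.002, 0.0, -1.0]]
wrist_force: [5.6, -0.2, -1.2]
gripper_width: 0.242
gripper_force: 30.0
```

Request:
apply_moves:
  moves:
    - [[-0.0033,0,0.0028],0]
    - [[-0.0032,0,0.0029],0]
    - [[-0.0032,0,0.0029],0]
    - [[-0.0031,0,0.003],0]
    - [[-0.0031,0,0.003],0]

```text
time_s: 13.8
tcp_pos: [0.4256, 0.1412, 0.1909]
ee_rot: [[0.033, -0.999, 0.0], [-0.999, -0.033, -0.002], [0.002, 0.0, -1.0]]
wrist_force: [6.5, -0.7, -1.4]
gripper_width: 0.239
gripper_force: 30.0
```

```bash
python3 arc.py .766,.616,5 .616,.466,5 .466,.316,5 .316,.2,5 .2,.12,5 .12,.02,5
```

```text
0.766 0.616 [[[-0.0044, 0, 0.0047], 0], [[-0.0043, 0, 0.0049], 0], [[-0.0041, 0, 0.005], 0], [[-0.004, 0, 0.0051], 0], [[-0.0038, 0, 0.0052], 0]]
0.616 0.466 [[[-0.0037, 0, 0.0053], 0], [[-0.0035, 0, 0.0055], 0], [[-0.0033, 0, 0.0056], 0], [[-0.0032, 0, 0.0056], 0], [[-0.003, 0, 0.0057], 0]]
0.466 0.316 [[[-0.0028, 0, 0.0058], 0], [[-0.0027, 0, 0.0059], 0], [[-0.0024, 0, 0.006], 0], [[-0.0023, 0, 0.0061], 0], [[-0.0021, 0, 0.0061], 0]]
0.316 0.2 [[[-0.0015, 0, 0.0048], 0], [[-0.0014, 0, 0.0048], 0], [[-0.0013, 0, 0.0048], 0], [[-0.0011, 0, 0.0049], 0], [[-0.0011, 0, 0.0049], 0]]
0.2 0.12 [[[-0.0007, 0, 0.0034], 0], [[-0.0006, 0, 0.0034], 0], [[-0.0005, 0, 0.0034], 0], [[-0.0005, 0, 0.0034], 0], [[-0.0005, 0, 0.0035], 0]]
0.12 0.02 [[[-0.0005, 0, 0.0043], 0], [[-0.0004, 0, 0.0043], 0], [[-0.0003, 0, 0.0043], 0], [[-0.0002, 0, 0.0043], 0], [[-0.0001, 0, 0.0043], 0]]
```

Request:
apply_moves:
  moves:
    - [[-0.0044,-0.001,0.0047],0]
    - [[-0.0043,0,0.0049],0]
    - [[-0.0041,0,0.005],0]
    - [[-0.004,0,0.0051],0]
    - [[-0.0038,0,0.0052],0]

```text
time_s: 14.22
tcp_pos: [0.4252, 0.1621, 0.1658]
ee_rot: [[0.032, -0.999, -0.001], [-0.999, -0.032, -0.001], [0.001, 0.001, -1.0]]
wrist_force: [3.7, 0.3, -1.0]
gripper_width: 0.238
gripper_force: 30.0
```

Request:
apply_moves:
  moves:
    - [[-0.0037,0,0.0053],0]
    - [[-0.0035,0,0.0055],0]
    - [[-0.0033,0,0.0056],0]
    - [[-0.0032,0,0.0056],0]
    - [[-0.003,0,0.0057],0]

```text
time_s: 14.63
tcp_pos: [0.4248, 0.1791, 0.1384]
ee_rot: [[0.032, -0.999, -0.001], [-0.999, -0.032, -0.0], [0.0, 0.001, -1.0]]
wrist_force: [2.1, 0.5, -1.0]
gripper_width: 0.236
gripper_force: 30.0
```

Request:
apply_moves:
  moves:
    - [[-0.0028,0,0.0058],0]
    - [[-0.0027,0,0.0059],0]
    - [[-0.0024,0,0.006],0]
    - [[-0.0023,0,0.0061],0]
    - [[-0.0021,0,0.0061],0]

```text
time_s: 15.05
tcp_pos: [0.4246, 0.1918, 0.1086]
ee_rot: [[0.032, -0.999, -0.0], [-0.999, -0.032, 0.001], [-0.001, 0.0, -1.0]]
wrist_force: [0.8, 2.7, 0.5]
gripper_width: 0.238
gripper_force: 30.0
```

Request:
apply_moves:
  moves:
    - [[-0.0015,0,0.0048],0]
    - [[-0.0014,0,0.0048],0]
    - [[-0.0013,0,0.0048],0]
    - [[-0.0011,0,0.0049],0]
    - [[-0.0011,0,0.0049],0]

```text
time_s: 15.47
tcp_pos: [0.4245, 0.1983, 0.0847]
ee_rot: [[0.032, -0.999, 0.0], [-0.999, -0.032, 0.001], [-0.001, -0.0, -1.0]]
wrist_force: [-2.4, 5.2, 3.2]
gripper_width: 0.241
gripper_force: 30.0
```

Request:
apply_moves:
  moves:
    - [[-0.0007,0,0.0034],0]
    - [[-0.0006,0,0.0034],0]
    - [[-0.0005,0,0.0034],0]
    - [[-0.0005,0,0.0034],0]
    - [[-0.0005,0,0.0035],0]

```text
time_s: 15.88
tcp_pos: [0.4244, 0.2011, 0.0678]
ee_rot: [[0.032, -0.999, 0.0], [-0.999, -0.032, 0.001], [-0.001, -0.0, -1.0]]
wrist_force: [-3.1, 4.4, 3.1]
gripper_width: 0.238
gripper_force: 30.0
```

Request:
apply_moves:
  moves:
    - [[-0.0004,0,0.0035],0]
    - [[-0.0003,0,0.0035],0]
    - [[-0.0002,0,0.0035],0]
    - [[-0.0002,0,0.0035],0]
    - [[0,0,0],0]

```text
time_s: 16.3
tcp_pos: [0.4244, 0.2025, 0.0532]
ee_rot: [[0.032, -0.999, 0.0], [-0.999, -0.032, 0.001], [-0.001, -0.0, -1.0]]
wrist_force: [-1.9, 7.0, -1.2]
gripper_width: 0.242
gripper_force: 30.0
```

Request:
apply_moves:
  moves:
    - [[-0.0006,0,0.002],0]
    - [[0,0,0.002],0]
    - [[0,0,0.0015],0]
    - [[0,0,0],0]
    - [[0,0,0],0]

```text
time_s: 16.72
tcp_pos: [0.4244, 0.2027, 0.048]
ee_rot: [[0.032, -0.999, 0.0], [-0.999, -0.032, 0.001], [-0.001, -0.0, -1.0]]
wrist_force: [-1.9, 5.4, -0.8]
gripper_width: 0.242
gripper_force: 30.0
```

Request:
apply_moves:
  moves:
    - [[0,0,0.0015],0]
    - [[0,0,0.0015],0]
    - [[0,0,0],0]
    - [[0,0,0],0]

```text
time_s: 17.05
tcp_pos: [0.4244, 0.2028, 0.0451]
ee_rot: [[0.032, -0.999, 0.0], [-0.999, -0.032, 0.001], [-0.001, -0.0, -1.0]]
wrist_force: [-2.1, 6.0, -0.8]
gripper_width: 0.242
gripper_force: 30.0
```

Request:
apply_moves:
  moves:
    - [[-0.0005,0,0.0012],0]
    - [[0,0,0.0012],0]
    - [[0,0,0],0]
    - [[0,0,0],0]

```text
time_s: 17.38
tcp_pos: [0.4244, 0.2029, 0.0444]
ee_rot: [[0.033, -0.999, 0.0], [-0.999, -0.033, 0.0], [-0.0, -0.0, -1.0]]
wrist_force: [-5.5, 2.5, 12.5]
gripper_width: 0.236
gripper_force: 30.0
```

```bash
python3 arc.py .0144,.145,5 .145,.295,5 .295,.425,5 .425,.535,5 .535,.47,5
```

```text
0.0144 0.145 [[[0.0002, 0, -0.0056], 0], [[0.0003, 0, -0.0057], 0], [[0.0004, 0, -0.0056], 0], [[0.0006, 0, -0.0056], 0], [[0.0007, 0, -0.0056], 0]]
0.145 0.295 [[[0.001, 0, -0.0064], 0], [[0.0013, 0, -0.0064], 0], [[0.0014, 0, -0.0063], 0], [[0.0016, 0, -0.0063], 0], [[0.0018, 0, -0.0062], 0]]
0.295 0.425 [[[0.0017, 0, -0.0054], 0], [[0.0018, 0, -0.0053], 0], [[0.002, 0, -0.0052], 0], [[0.0021, 0, -0.0052], 0], [[0.0023, 0, -0.0052], 0]]
0.425 0.535 [[[0.002, 0, -0.0043], 0], [[0.0021, 0, -0.0043], 0], [[0.0022, 0, -0.0042], 0], [[0.0023, 0, -0.0042], 0], [[0.0024, 0, -0.0041], 0]]
0.535 0.47 [[[-0.0014, 0, 0.0024], 0], [[-0.0014, 0, 0.0025], 0], [[-0.0014, 0, 0.0024], 0], [[-0.0013, 0, 0.0025], 0], [[-0.0013, 0, 0.0025], 0]]
```

Request:
apply_moves:
  moves:
    - [[0.0002,0,-0.0072],0]
    - [[0.0003,0,-0.0057],0]
    - [[0.0004,0,-0.0056],0]
    - [[0.0006,0,-0.0056],0]
    - [[0.0007,0,-0.0056],0]

```text
time_s: 17.8
tcp_pos: [0.4244, 0.2001, 0.0728]
ee_rot: [[0.032, -0.999, -0.0], [-0.999, -0.032, -0.0], [0.0, 0.0, -1.0]]
wrist_force: [1.2, 1.1, -4.0]
gripper_width: 0.239
gripper_force: 30.0
```

Request:
apply_moves:
  moves:
    - [[0.001,0,-0.0064],0]
    - [[0.0013,0,-0.0064],0]
    - [[0.0014,0,-0.0063],0]
    - [[0.0016,0,-0.0063],0]
    - [[0.0018,0,-0.0062],0]

```text
time_s: 18.22
tcp_pos: [0.4245, 0.1922, 0.1048]
ee_rot: [[0.032, -0.999, -0.001], [-0.999, -0.032, -0.002], [0.002, 0.001, -1.0]]
wrist_force: [3.5, -2.1, -4.9]
gripper_width: 0.236
gripper_force: 30.0
```

Request:
apply_moves:
  moves:
    - [[0.0017,0,-0.0054],0]
    - [[0.0018,0,-0.0053],0]
    - [[0.002,0,-0.0052],0]
    - [[0.0021,0,-0.0052],0]
    - [[0.0023,0,-0.0052],0]

```text
time_s: 18.63
tcp_pos: [0.4247, 0.1823, 0.1305]
ee_rot: [[0.032, -0.999, -0.001], [-0.999, -0.032, -0.002], [0.002, 0.001, -1.0]]
wrist_force: [5.7, -4.1, -6.4]
gripper_width: 0.237
gripper_force: 30.0
```

Request:
apply_moves:
  moves:
    - [[0.002,0,-0.0043],0]
    - [[0.0021,0,-0.0043],0]
    - [[0.0022,0,-0.0042],0]
    - [[0.0023,0,-0.0042],0]
    - [[0.0024,0,-0.0041],0]

```text
time_s: 19.05
tcp_pos: [0.425, 0.1712, 0.1516]
ee_rot: [[0.032, -0.999, -0.001], [-0.999, -0.032, -0.002], [0.002, 0.001, -1.0]]
wrist_force: [3.5, -3.2, -5.6]
gripper_width: 0.236
gripper_force: 30.0
```

Request:
apply_moves:
  moves:
    - [[-0.0014,0,0.0024],0]
    - [[-0.0014,0,0.0025],0]
    - [[-0.0014,0,0.0024],0]
    - [[-0.0013,0,0.0025],0]
    - [[-0.0013,0,0.0025],0]

```text
time_s: 19.47
tcp_pos: [0.4249, 0.178, 0.1395]
ee_rot: [[0.033, -0.999, -0.001], [-0.999, -0.033, -0.003], [0.003, 0.001, -1.0]]
wrist_force: [3.3, -4.9, 1.8]
gripper_width: 0.234
gripper_force: 30.0
```

Request:
apply_moves:
  moves:
    - [[-0.0006,0,0.0012],0]
    - [[-0.0006,0,0.0012],0]
    - [[0,0,0],0]
    - [[0,0,0],0]

```text
time_s: 19.8
tcp_pos: [0.4249, 0.1788, 0.1378]
ee_rot: [[0.033, -0.999, -0.001], [-0.999, -0.033, -0.003], [0.003, 0.001, -1.0]]
wrist_force: [2.3, -5.8, 0.8]
gripper_width: 0.237
gripper_force: 30.0
```

Request:
apply_moves:
  moves:
    - [[-0.0006,0,0.0012],0]
    - [[-0.0006,0,0.0012],0]
    - [[0,0,0],0]
    - [[0,0,0],0]

```text
time_s: 20.13
tcp_pos: [0.4247, 0.1798, 0.1352]
ee_rot: [[0.033, -0.999, -0.001], [-0.999, -0.033, -0.004], [0.004, 0.001, -1.0]]
wrist_force: [8.5, -17.8, -2.3]
gripper_width: 0.246
gripper_force: 30.4
```

```bash
python3 - <<'E'
from h import *
import cv2
s=r.sense(); print(np.round(s["wrist_force"],1),np.round(s["moment"],2),np.round(s["tcp_pos"],4))
S=imaging.capture("scene");W=imaging.capture("wrist");T=imaging.capture("top")
a=cv2.resize(S["frame"][70:230,180:340],(400,400),interpolation=3);b=cv2.resize(W["frame"][0:280,110:390],(400,400))
cv2.imwrite("pics/f.png",np.hstack([a,b]))
q=[.426,-.0138,1.602]
for n,p in(("S",S),("T",T)):
  for t in ["handle","pawl_pivot"]:
    for d in models.place_of(p,t)[:1]: print(n,t,np.round(np.array(d["at"])*[512,384],1),round(d["confidence"],2),[np.round(proj(p,world(q,PT(th)[t])),1).tolist() for th in (.272,.456)])
E
```

```text
[  8.5 -17.8  -2.3] [-6.92 -1.23  0.36] [0.4247 0.1798 0.1352]
S handle [248.6  97.2] 0.81 [[246.9, 105.2], [248.1, 97.7]]
S pawl_pivot [259.3 147.1] 0.71 [[258.3, 148.1], [259.2, 145.3]]
T handle [169.  181.6] 0.78 [[167.2, 187.4], [170.1, 184.0]]
T pawl_pivot [218.2 186.9] 0.7 [[216.5, 189.2], [218.8, 187.6]]
```

View pics/f.png

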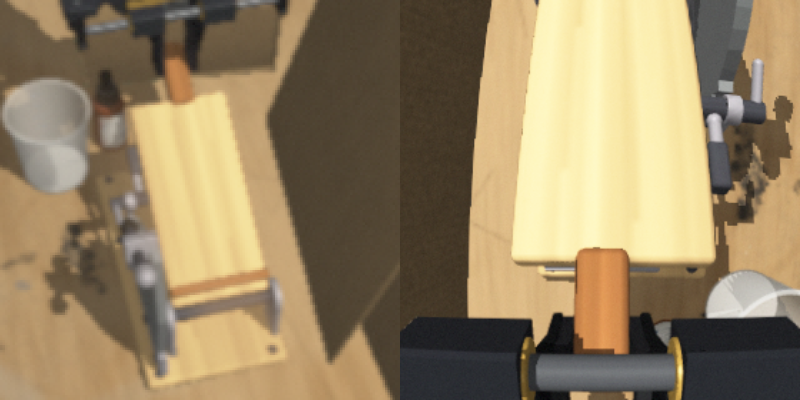

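Request:
apply_moves:
  moves:
    - [[0.001,0,-0.0015],0]
    - [[0.0008,0,-0.0012],0]
    - [[0,0,0],0]
    - [[0,0,0],0]

```text
time_s: 20.82
tcp_pos: [0.4248, 0.1788, 0.137]
ee_rot: [[0.032, -0.999, -0.001], [-0.999, -0.032, -0.002], [0.002, 0.001, -1.0]]
wrist_force: [5.0, -3.8, -4.9]
gripper_width: 0.251
gripper_force: 30.0
```

Request:
apply_moves:
  moves:
    - [[-0.0006,0,0.0012],0]
    - [[-0.0006,0,0.0012],0]
    - [[0,0,0],0]
    - [[0,0,0],0]

```text
time_s: 21.15
tcp_pos: [0.4247, 0.18, 0.1347]
ee_rot: [[0.032, -0.999, -0.001], [-0.999, -0.032, -0.002], [0.002, 0.001, -1.0]]
wrist_force: [4.4, -2.7, -4.3]
gripper_width: 0.248
gripper_force: 30.0
```

Request:
apply_moves:
  moves:
    - [[-0.0006,0,0.0012],0]
    - [[-0.0006,0,0.0012],0]
    - [[0,0,0],0]
    - [[0,0,0],0]

```text
time_s: 21.48
tcp_pos: [0.4247, 0.1812, 0.1324]
ee_rot: [[0.032, -0.999, -0.001], [-0.999, -0.032, -0.002], [0.002, 0.001, -1.0]]
wrist_force: [4.0, -4.8, -3.6]
gripper_width: 0.254
gripper_force: 30.0
```

```bash
cat > cmp.py <<'E'
from h import *
import cv2
q=[.426,-.0138,1.602]
def shift(ref,cur,box):
    c0,r0,c1,r1=box
    g=lambda f:cv2.GaussianBlur(cv2.cvtColor(f,cv2.COLOR_BGR2GRAY).astype(np.float32),(0,0),.8)
    M=np.eye(2,3,dtype=np.float32)
    cc,M=cv2.findTransformECC(g(ref)[r0:r1,c0:c1],g(cur)[r0:r1,c0:c1],M,cv2.MOTION_TRANSLATION,(3,200,1e-5),None,1)
    return M[:,2].round(2).tolist(),round(cc,3)
E
python3 - <<'E'
from cmp import *
S=imaging.capture("scene"); np.save("s2.npy",S["frame"])
old=cv2.resize(cv2.imread("pics/f.png")[:,:400],(160,160),interpolation=cv2.INTER_AREA); cur=S["frame"][70:230,180:340]
start=cv2.imread("pics/a.png")[70:230,180:340]
for nm,b in [("boardend+tongue",(48,25,100,50)),("boardedge",(50,35,98,55)),("base",(55,115,120,157))]:
    for n,o in (("prev",old),("start",start)):
        try: print(nm,n,shift(o,cur,b))
        except cv2.error: print(nm,n,"fail")
E=lambda th:(.18*np.cos(th),0,.06+.18*np.sin(th)+.006)
for th in (.38,.42,.456,.48,.639): print(th,proj(S,world(q,E(th))).round(2))
E
```

```text
boardend+tongue prev ([0.11999999731779099, -0.4399999976158142], 0.987)
boardend+tongue start ([-1.4800000190734863, 1.350000023841858], 0.866)
boardedge prev ([0.15000000596046448, -0.5400000214576721], 0.994)
boardedge start ([-1.600000023841858, 2.8299999237060547], 0.928)
base prev ([0.009999999776482582, -0.009999999776482582], 0.999)
base start ([-0.15000000596046448, -0.20000000298023224], 0.982)
0.38 [251.02 112.97]
0.42 [251.3  111.77]
0.456 [251.59 110.77]
0.48 [251.8  110.16]
0.639 [253.48 107.15]
```

```bash
python3 - <<'E'
from cmp import *
S=imaging.capture("scene");W=imaging.capture("wrist"); s=r.sense(); print(np.round(s["wrist_force"],1),np.round(s["moment"],2),np.round(s["tcp_pos"],4),s["gripper_width"])
old=cv2.imread("pics/f.png")
a=cv2.resize(S["frame"][70:150,215:295],(400,400),interpolation=3);b=cv2.resize(W["frame"][0:280,110:390],(400,400))
cv2.imwrite("pics/g.png",np.hstack([a,b]))
print(shift(old[:,400:],b,(100,200,330,290)),shift(old[:,400:],b,(170,240,240,300)))
E
```

```text
[ 3.4 -3.2 -2.7] [-1.37 -1.06 -0.16] [0.4247 0.1813 0.1325] 0.25264308697873983
([0.30000001192092896, -0.4399999976158142], 0.979) ([0.10000000149011612, -0.4699999988079071], 0.921)
```

View pics/g.png

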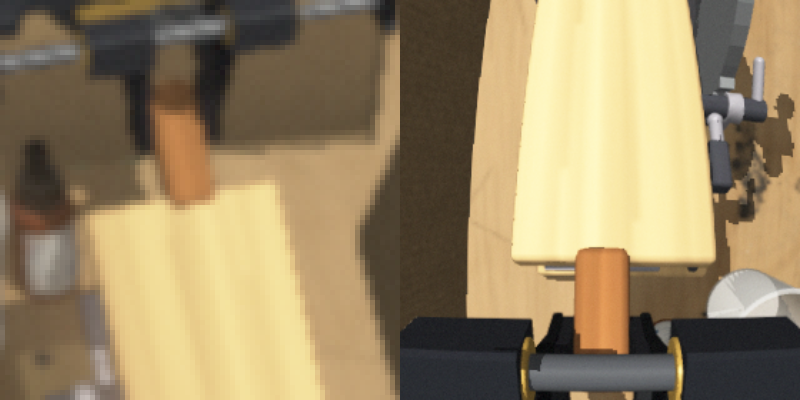

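The tongue is still between the fingers and the board looks to be near the notch-2 height. I'll check this by lowering slightly and comparing images.

Request:
apply_moves:
  moves:
    - [[-0.0012,0,0.0024],0]
    - [[-0.001,0,0.0024],0]
    - [[0,0,0],0]
    - [[0,0,0],0]

```text
time_s: 21.97
tcp_pos: [0.4247, 0.1837, 0.1279]
ee_rot: [[0.033, -0.999, -0.001], [-0.999, -0.033, -0.002], [0.002, 0.001, -1.0]]
wrist_force: [1.8, -4.8, 0.6]
gripper_width: 0.25
gripper_force: 30.0
```

```bash
python3 - <<'E'
from cmp import *
S=imaging.capture("scene"); s=r.sense(); print(np.round(s["wrist_force"],1),np.round(s["moment"],2),s["gripper_width"])
np.save("s3.npy",S["frame"]);o=np.load("s2.npy")
for b in [(228,95,280,120),(230,105,278,125),(235,185,300,227)]: print(shift(o,S["frame"],b))
E
```

```text
[ 2.  -4.6  1. ] [-1.63 -0.68 -0.22] 0.25545593033658665
([-0.15000000596046448, 0.25], 0.982)
([-0.11999999731779099, 0.27000001072883606], 0.956)
([-0.009999999776482582, -0.019999999552965164], 1.0)
```

Request:
apply_moves:
  moves:
    - [[-0.0011,0,0.0024],0]
    - [[-0.001,0,0.0024],0]
    - [[0,0,0],0]
    - [[0,0,0],0]

```text
time_s: 22.35
tcp_pos: [0.4247, 0.1858, 0.1239]
ee_rot: [[0.033, -0.999, -0.001], [-0.999, -0.033, -0.002], [0.002, 0.001, -1.0]]
wrist_force: [0.9, -6.8, 2.0]
gripper_width: 0.25
gripper_force: 30.0
```

```bash
python3 - <<'E'
from cmp import *
S=imaging.capture("scene"); s=r.sense(); print(np.round(s["wrist_force"],1),np.round(s["moment"],2),s["gripper_width"])
np.save("s4.npy",S["frame"]);o=np.load("s2.npy");st=cv2.imread("pics/a.png")
for b in [(228,95,280,120),(230,105,278,125),(235,185,300,227),(225,112,245,125),(260,105,280,122)]: print(shift(o,S["frame"],b),shift(st,S["frame"],b))
E
```

```text
[ 1.8 -4.2  2. ] [-1.53 -0.46 -0.16] 0.24542237532524044
([-0.20999999344348907, 0.7200000286102295], 0.988) ([-1.9299999475479126, 2.390000104904175], 0.828)
([-0.07999999821186066, 0.9300000071525574], 0.988) ([-1.9800000190734863, 3.859999895095825], 0.934)
([-0.0, -0.009999999776482582], 0.999) ([-0.15000000596046448, -0.23999999463558197], 0.982)
([0.09000000357627869, 0.20999999344348907], 0.967) ([0.23999999463558197, 0.14000000059604645], 0.887)Traceback (most recent call last):
  File "<stdin>", line 4, in <module>
  File "cmp.py", line 8, in shift
    cc,M=cv2.findTransformECC(g(ref)[r0:r1,c0:c1],g(cur)[r0:r1,c0:c1],M,cv2.MOTION_TRANSLATION,(3,200,1e-5),None,1)
         ~~~~~~~~~~~~~~~~~~~~^^^^^^^^^^^^^^^^^^^^^^^^^^^^^^^^^^^^^^^^^^^^^^^^^^^^^^^^^^^^^^^^^^^^^^^^^^^^^^^^^^^^^^
cv2.error: OpenCV(4.12.0) /io/opencv/modules/video/src/ecc.cpp:574: error: (-7:Iterations do not converge) NaN encountered. in function 'findTransformECC'
```

```bash
cat > edge.py <<'E'
from cmp import *
def edge(f,cols):
    g=cv2.cvtColor(f,cv2.COLOR_BGR2GRAY).astype(np.float32); rr=np.arange(96,124,.1)
    P=np.mean([cv2.remap(g,np.full((len(rr),1),c,np.float32),(rr-.135*(c-252)).astype(np.float32)[:,None],1)[:,0] for c in cols],0)
    lo,hi=P[:60].mean(),np.percentile(P,90); i=np.argmax(P>(np.percentile(P,25)+hi)/2); return round(float(rr[i]),2)
def both(f): return edge(f,range(237,245)),edge(f,range(261,267))
E
python3 - <<'E'
from edge import *
S=imaging.capture("scene")
fold=S["frame"].copy(); fold[70:230,180:340]=cv2.resize(cv2.imread("pics/f.png")[:,:400],(160,160),interpolation=cv2.INTER_AREA)
for n,f in [("start",cv2.imread("pics/a.png")),("f",fold)]+[(k,np.load(k+".npy")) for k in("s2","s3","s4")]: print(n,both(f))
for th in (.3,.35,.4,.43,.456,.48,.52,.639):
    p=[proj(S,world(q,(.18*np.cos(th)-.006*np.sin(th),y,.06+.18*np.sin(th)+.006*np.cos(th)))) for y in(.025,-.03)]
    print(th,[round(float(u[1]+.135*(u[0]-252)),2) for u in p])
E
```

```text
start (106.7, 105.6)
f (109.6, 108.6)
s2 (109.1, 108.2)
s3 (109.5, 108.6)
s4 (109.9, 109.1)
0.3 [116.71, 115.46]
0.35 [115.14, 113.9]
0.4 [113.75, 112.5]
0.43 [112.99, 111.74]
0.456 [112.39, 111.14]
0.48 [111.87, 110.62]
0.52 [111.11, 109.86]
0.639 [109.59, 108.31]
```

Request:
apply_moves:
  moves:
    - [[-0.001,0,0.0025],0]
    - [[-0.001,0,0.0025],0]
    - [[0,0,0],0]
    - [[0,0,0],0]

```text
time_s: 22.78
tcp_pos: [0.4247, 0.1887, 0.1177]
ee_rot: [[0.032, -0.999, -0.0], [-0.999, -0.032, 0.0], [-0.0, 0.0, -1.0]]
wrist_force: [1.1, -4.9, -2.3]
gripper_width: 0.25
gripper_force: 30.0
```

```bash
python3 - <<'E'
from edge import *
S=imaging.capture("scene"); s=r.sense(); print(np.round(s["wrist_force"],1),np.round(s["moment"],2),s["gripper_width"])
np.save("s5.npy",S["frame"]);print(both(S["frame"]),shift(np.load("s4.npy"),S["frame"],(230,105,278,125)))
E
```

```text
[-0.4 -3.8  2.7] [-1.21 -0.07 -0.3 ] 0.25022777127523044
(109.8, 109.2) ([0.07000000029802322, -0.14000000059604645], 0.992)
```

The last 6.8 mm of tool descent left the board where it was (edge row unchanged), so the pawl is holding it and the fingers are sliding on the tongue. Releasing.

Request:
apply_moves:
  moves:
    - [[0,0,0],0]
    - [[0,0,0],0]
    - [[0,0,0],0]
    - [[0,0,0],0]
    - [[0,0,0],0]
  hand: 0.06

```text
time_s: 23.25
tcp_pos: [0.425, 0.189, 0.1179]
ee_rot: [[0.033, -0.999, 0.0], [-0.999, -0.033, 0.001], [-0.001, -0.0, -1.0]]
wrist_force: [-0.3, -0.5, 0.1]
gripper_width: 0.546
gripper_force: 0.0
```

```bash
python3 - <<'E'
from edge import *
S=imaging.capture("scene"); s=r.sense(); print(np.round(s["wrist_force"],1),s["gripper_width"],s["tcp_pos"])
print(both(S["frame"]),shift(np.load("s5.npy"),S["frame"],(230,105,278,125)))
E
```

```text
[0.  0.2 0.6] 0.5915159864762318 [0.4249396  0.18890088 0.11787496]
(109.3, 108.4) ([0.009999999776482582, -0.6399999856948853], 0.99)
```

The board stands by itself. Withdrawing straight up.

Request:
apply_moves:
  moves:
    - [[0,0,0],0]
    - [[0,0,-0.01],0]
    - [[0,0,-0.015],0]
    - [[0,0,-0.02],0]
    - [[0,0,-0.025],0]

```text
time_s: 23.72
tcp_pos: [0.424, 0.1879, 0.1875]
ee_rot: [[0.032, -0.999, -0.003], [-0.999, -0.032, -0.002], [0.002, 0.003, -1.0]]
wrist_force: [1.1, 1.0, 0.3]
gripper_width: 0.684
gripper_force: 0.0
```

Request:
apply_moves:
  moves:
    - [[0,0,-0.03],0]
    - [[0,0,-0.03],0]
    - [[0,0,-0.03],0]
    - [[0,0,0],0]
    - [[0,0,0],0]

```text
time_s: 24.13
tcp_pos: [0.4255, 0.1892, 0.2796]
ee_rot: [[0.032, -0.999, 0.003], [-0.999, -0.032, 0.003], [-0.003, -0.003, -1.0]]
wrist_force: [0.5, -0.2, -1.0]
gripper_width: 0.689
gripper_force: 0.0
```

```bash
python3 - <<'E'
from edge import *
S=imaging.capture("scene");W=imaging.capture("wrist"); s=r.sense(); print(np.round(s["wrist_force"],1),s["tcp_pos"])
print(both(S["frame"]))
cv2.imwrite("pics/h.png",np.hstack([cv2.resize(S["frame"][60:220,170:330],(400,400),interpolation=3),cv2.resize(W["frame"][0:280,110:390],(400,400))]))
E
```

```text
[ 0.2  0.4 -1.1] [0.42425565 0.1882731  0.27698163]
(109.6, 108.4)
```

View pics/h.png

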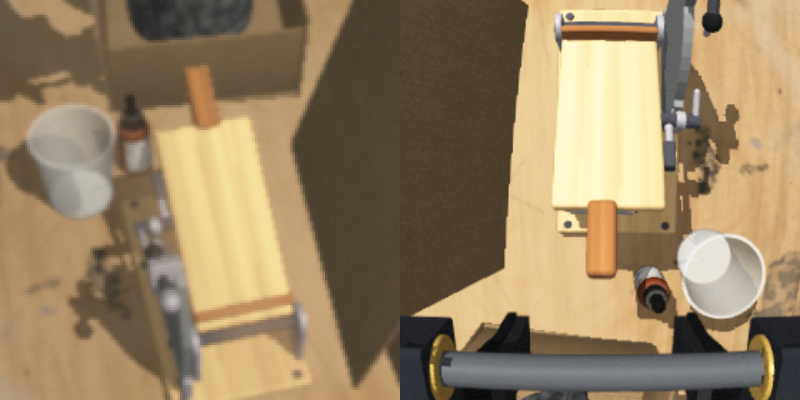

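The board stands free at about 0.46 rad (scene edge rows 109.6 and 108.4). The cup and bottle have not moved, and the gripper is clear.

```bash
python3 -c "
from station import r
print(r.finish_job())"
```

```text
the job is handed in; nothing more can be done
None
```

The board went up to the top stop (about 13 N at the handle) and down flat on its rest, and now stands by itself in the second notch at about 0.46 rad as measured from the camera images. The job is handed in, but no verdict came back.

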